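# Load the specimen carrier under the stage's spring clip

## Task

Press the spring clip's long pad down with one fingertip and keep it held down while the other fingertip, behind the carrier's upright lip, pushes the flat specimen carrier along its lane under the raised clip nose until it meets the end stop; then let the pad up, so that the clip closes on the carrier, and move clear. Only press and push: do not pinch, lift or tip the carrier, and leave the things standing round the stage where they are.

Things in the scene. Friction and masses are not known exactly. Their poses are not given: they have to be found in the camera images.
- stage: Sample stage bolted down: grey plate 170 x 124 mm, top 12 mm above the worktop, all its parts below 42 mm. Origin: on the worktop, 10 mm ahead (+x) of the plate's middle; x is the loading direction, z up. The carrier's lane runs along x at y = -32 mm between two low rails (44 mm apart, 3.5 mm high). The spring clip's hinge runs along x at y = +3 mm, 23.5 mm above the worktop.
- stop_face (a point): End stop, an upright block 44 mm wide closing the lane: middle of its face, 17 mm above the worktop, at stage x = +64, y = -32 mm.
- carrier: Specimen carrier, loose, about 120 g: bright flat plate 50 (x) x 40 (y) x 6 mm with a round window and an upright lip along its rear edge. Origin: centre of the underside; x points to its front edge, along the lane, z up. It lies in the lane on the stage, short of the clip's nose. Home: front edge against the end stop, origin at stage x = +39 mm.
- lip (a point): Middle of the top of the carrier's rear lip (5 mm thick, 40 mm wide, top 18 mm above the carrier's underside, so 12 to 30 mm above the worktop); the rear face to push on is 2.5 mm behind this point, at carrier x = -25 mm.
- clip (a joint): Spring clip, a steel rocker: angle in rad, 0 at rest (nose down, barring the lane), 0.33 with the pad pressed right down to its stop; above 0.2 the nose clears the carrier's plate; closed on the carrier it reads about 0.16. It springs back when let go. Pressing the pad's middle line takes about 5 N at first, 10 N right down.
- nose (a point): Underside of the clip's nose, a 10 mm thick bar over the lane's middle, from stage x = +40 to +56 mm (this point at +48): 0.5 mm above the stage's top at rest, about 12 mm with the pad right down. The carrier's plate passes under it; the lip stays behind it.
- pad_mid (a point): Middle of the top of the clip's press pad, a ribbed steel strip 105 mm long (stage x = -75 to +30 mm) and 42 mm wide beside the lane, across the hinge: a fingertip can slide along it beside the carrier's whole path. At rest it slopes up away from the hinge, this point about 27 mm above the worktop (outer edge 35 mm); right down it is level, 18 mm above the worktop, at stage y = +30 mm.
- vial_e: Bystander: small clear vial with black cap, 23 mm wide, 48 mm high, right of the stage. Origin: centre of its underside.
- white_bottle: Bystander: white bottle, 37 mm wide, 74 mm high, beyond the stage. Origin: centre of its underside.
- petri: Bystander: petri dish 95 mm wide, 15 mm high, left of the stage. Origin: centre of its underside.
- jar_amber: Bystander: amber jar, blue cap, 55 mm wide, 123 mm high. Origin: centre of its underside.
- measuring_cylinder: Bystander: measuring cylinder, 46 mm foot, 138 mm high. Origin: centre of its underside.
- tape_blue: Bystander: roll of tape, 54 mm wide, 12 mm high. Origin: centre of its underside.
Mind the look-alikes: they are no part of the job. Of the things like the carrier, leave any that is green or pink; of the rest the smaller one is meant.

How it is judged:
By the outcome, as a careful person would: the job done as asked, in the order asked, and still so for the second after the job is handed in, with the robot touching nothing.
It also fails if it takes over 38 s, if anything falls off the work surface, if the arm or the gripper's body presses on something with over 40 N, if the wrist force passes 120 N, or if a joint passes its speed limit or range.

## Robot

A 6-joint arm with a two-finger parallel gripper is mounted at the origin on a cart in front of the work surface, level with it; the furniture and walls round the work are solid. World frame = base frame: x ahead of the robot, y to its left, z up, the work surface at z = 0. Lengths are in m, angles in rad, forces in N, time in s.
With the tool pointing down it reaches from about 0.325 to 0.925 m from the base axis. Payload 3.1 kg.
Tool frame: the origin (TCP) lies between the finger pads; the fingertips stand 14 mm ahead of it and the grasp point (between the pads) lies 5 mm behind it (ctrl.tips_ahead is the distance from the TCP to the fingertips, in m); x points along the fingers, z is the direction in which the jaws open and shut, and the axes are right-handed (so a half turn about x gives the same grasp; the last joint's range is limited). The gripper opens to 85 mm and grips with 20 to 120 N. Pads are 22 mm wide; open, the fingers measure 114 mm over their backs; the gripper's body (76 mm by 85 mm) begins 54 mm behind the grasp point. The pads swing forward as they close: fully open they stand 13 mm farther back than shut.
Start: joints at [-1.344, 0.217, 1.613, -0, 1.311, -0.112], TCP at [0.208, -0.589, 0.207] pointing down, gripper open.
Joint ranges: [-2.75, 2.75], [-0.78, 2.1], [0.31, 2.55], [-1.13, 4.27], [0.13, 2.63], [-2.58, 2.58]. Speed limits (rad/s): [2.79, 2.79, 3.14, 3.14, 3.14, 3.14].

## Interface

Orientations are given as a 3x3 rotation matrix whose columns are the frame's x, y, z axes.
In Python, from rig import ctrl, imaging gives the robot as it stands.
- The arm moves only by the shell command python3 -m creep 'ROWS' [FORCE]. ROWS is JSON, a list of rows, each a list of 3 entries, a list of its own where there are three numbers: the finger opening in cm, from 0 to 8.54, then the shift along the world's x, y, z in cm, then the turn about the world's z in degrees. In form: [[claw, [tx, ty, tz], turn], ...]. A call has 1 to 20 rows; each row is the pose to reach, as a shift and turn from the pose commanded when the call began; what a row does not reach only later rows make up. A row lasts 1/12 s, in which the tool goes at most 41.7 mm and 7.16 degrees, less where a joint would pass 70% of its speed; a pose out of reach is approached as far as the arm can. A call with a gripper value outside its range is refused whole. The fingers move at their own pace and stop on an object; FORCE is the grip in N (left out, the last holds). Time passes only in rows, so rows that repeat a pose let the fingers close. It gives the time, the measured TCP pose, the force and the opening at its end, in the units of the state.
- ctrl.read_state(): the state, without advancing time (a new reading comes with each control period).
- imaging.get_image(name): name is "scene" or "top" or "wrist"; returns a dict with "color" (480x640x3 uint8, blue, green, red), "z_map" (480x640 float32, m along the optical axis (not along the pixel's ray), 0 where there is no reading), "mtx" (3x3 intrinsics, pixels), "R" (3x3) and "t" (3): a world point X has camera coordinates R X + t; the wrist camera has in their place "tool_from_camera" (4x4, takes a point from camera to tool coordinates, whose origin is the TCP and whose axes are the tool frame's). Camera axes: x right, y down, z forward; pixel columns grow to the right and rows downward; lengths in m; the calibration is good to about 2 mm. The wrist camera is an equidistant fisheye: a pixel r from the principal point sees the ray r / f radians off the axis. A picture is of the moment at which its call begins: read the wrist's pose just before it.
- ctrl.finish_job(): hands the job in, once; it reports no verdict.
The state is a dict: "clock": time; "joints": joint angles; "joint_velocities": joint speeds; "joint_efforts": joint torques, N m; "ee_pos": TCP position; "eef_rot": TCP orientation; "force": force on the tool from outside, world axes, zero at the start; "ft_torque": the same for the moment, N m; "grip_width": finger opening in m.
Only numpy, scipy, OpenCV 4.12 (cv2) and the standard library are available. Lean on these libraries where they do the work, as an engineer would, in place of code of your own. Each camera call takes 0.05 s, during which the arm holds its last target. There are 200 camera calls.

## Working session

There is one attempt and no reset: what is moved stays moved. The work goes in short steps, Python scripts to look and compute and a shell command to move; the robot and the scene stay as the last step left them, time stands still between calls to the robot, and variables do not carry over. Pictures are saved under pics/ and viewed, about 8 in all and at most 12, crops included, and the job is handed in when it is done.

```bash
mkdir -p pics; ls; python3 - <<'E'
from rig import ctrl, imaging
import cv2,numpy as np
for n in("top","scene"):
    d=imaging.get_image(n); cv2.imwrite(f"pics/{n}0.png",d["color"]); np.savez(f"{n}0.npz",**d)
    print(n,d["mtx"].round(1).tolist(),d["R"].round(3).tolist(),d["t"].round(3).tolist())
print(ctrl.read_state(), ctrl.tips_ahead)
E
```

```text
pics
top [[485.9, 0.0, 324.1], [0.0, 485.9, 239.2], [0.0, 0.0, 1.0]] [[0.016, -1.0, -0.018], [-0.988, -0.014, -0.154], [0.154, 0.02, -0.988]] [-0.2, 0.583, 0.995]
scene [[583.5, 0.0, 317.8], [0.0, 583.5, 243.8], [0.0, 0.0, 1.0]] [[-0.875, -0.485, 0.013], [-0.305, 0.529, -0.791], [0.377, -0.696, -0.611]] [0.387, 0.313, 0.946]
{'clock': 0.1, 'joints': array([-1.34418226e+00,  2.17674437e-01,  1.61477732e+00, -1.80522069e-05,
        1.31128997e+00, -1.12218980e-01]), 'joint_velocities': array([ 1.50723584e-03, -1.26884466e-03, -4.53336091e-03,  4.20844057e-05,
       -2.10000782e-04,  1.42195886e-03]), 'joint_efforts': array([ 2.79266433e-04, -3.98067641e+01, -3.04970598e+01, -1.08968964e-04,
        4.16057985e-03,  4.72367276e-06]), 'ee_pos': array([ 0.20756939, -0.58869709,  0.20609965]), 'eef_rot': array([[-4.99855445e-04,  9.43141696e-01,  3.32390571e-01],
       [ 2.09021221e-03,  3.32390871e-01, -9.43139406e-01],
       [-9.99997691e-01,  2.23333461e-04, -2.13751368e-03]]), 'force': array([-0.15675622, -0.22936073,  0.45294193]), 'ft_torque': array([-0.04025684, -0.02012269,  0.01799477]), 'grip_width': 0.0855592562167789} 0.014
```

View pics/top0.png

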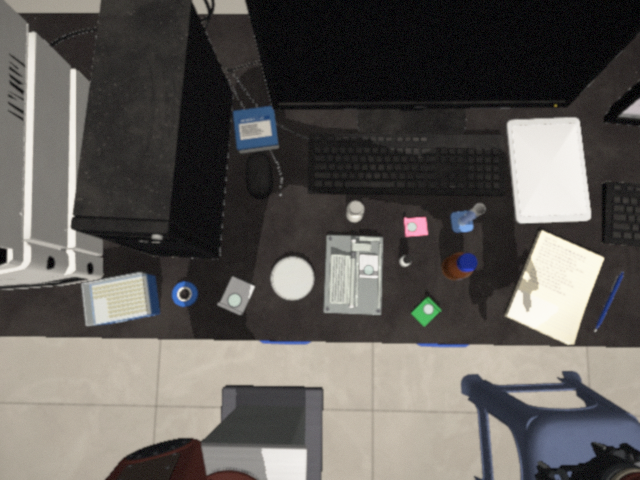

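View pics/scene0.png

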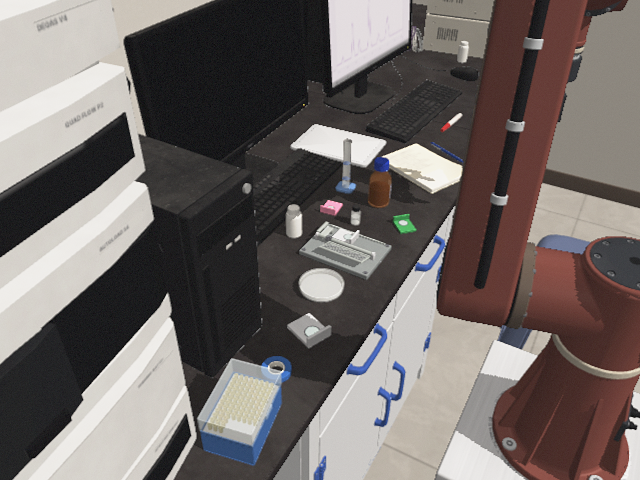

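```bash
cat > h.py <<'E'
import numpy as np
def px2w(d,u,v,z):
    "ray through pixel met with plane world z"
    K,R,t=d["mtx"],d["R"],d["t"]
    r=R.T@np.linalg.solve(K,[u,v,1]); c=-R.T@t
    return c+r*(z-c[2])/r[2]
E
python3 - <<'E'
import cv2,numpy as np
a=cv2.imread("pics/top0.png")[225:325,215:395]; b=cv2.imread("pics/scene0.png")[215:290,290:400]
a=cv2.resize(a,None,fx=4.4,fy=4.4,interpolation=cv2.INTER_CUBIC)   # 792x440
cv2.imwrite("pics/topc.png",a)
d=np.load("top0.npz"); c=d["color"][228:322,318:390]
cv2.imwrite("pics/stage.png",cv2.resize(c,None,fx=6.3,fy=6.3,interpolation=cv2.INTER_CUBIC))
E
```

```text
(no output)
```

View pics/stage.png

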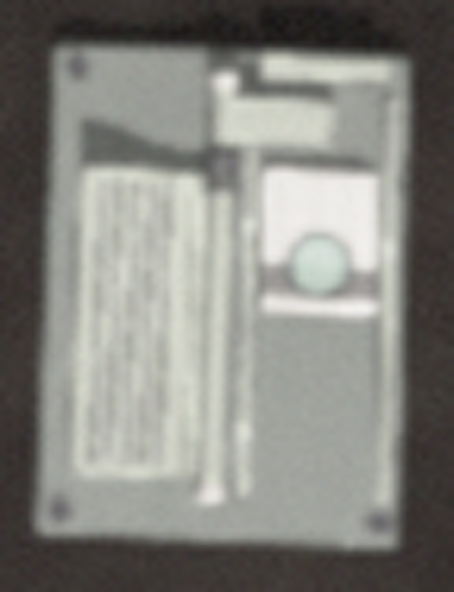

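The stage crop shows the plate with its corners at (55,45), (410,48), (397,548) and (37,540). The ribbed pad is on the left and the nose bar is at (272,120). The bright carrier, with its window, is in the lane at (320,240), and its lip is at the rear, v≈306.

Candidates for the carrier in the top image:
- Pink (416,226): excluded by colour.
- Green (426,311): excluded by colour.
- Large grey (237,295): bigger and off the stage.
- Stage-lane one (369,265): the smaller one and already in the lane, so it is the one meant. The crop confirms it.

```bash
python3 - <<'E'
import numpy as np; from h import px2w
d=np.load("top0.npz"); g=lambda u,v,z:px2w(d,318+u/6.3-.4,228+v/6.3-.4,z)[:2]
C=np.array([g(*p,.012) for p in((55,45),(410,48),(397,548),(37,540))]);print(C.round(4))
M=np.array([[75,62],[75,-62],[-95,-62],[-95,62]])/1000
m=M.mean(0);c=C.mean(0);U,S,V=np.linalg.svd((M-m).T@(C-c));R=(U@V).T
o=c-R@m;yaw=np.arctan2(R[1,0],R[0,0]);print("o",o.round(4),"yaw",np.degrees(yaw).round(2),"scale",S.sum()/((M-m)**2).sum())
s=lambda p:(R.T@(p-o)*1000).round(1)
print("front",s(g(320,168,.018)),"liprear top",s(g(320,300,.030)),"lip foot",s(g(320,318,.012)),"nose",s(g(272,120,.028)),"window",s(g(319,264,.018)))
Rt=np.array([.9431,.3324]);print("tool yaw now",np.degrees(np.arctan2(-.3324,.9431)))
np.savez("st.npz",o=o,R=R)
E
```

```text
[[ 0.6014 -0.1951]
 [ 0.602  -0.3192]
 [ 0.4292 -0.3144]
 [ 0.4299 -0.1917]]
o [ 0.5256 -0.2552] yaw -0.9 scale 1.0064080429434497
front [ 33.4 -31.7] liprear top [-13.2 -31.7] lip foot [-17.9 -33. ] nose [ 48.2 -14.2] window [  0.2 -31.9]
tool yaw now -19.415243982598533
```

```bash
python3 -m creep '[[4.8,[3,3.5,0],-3],[4.8,[6,7,0],-6],[4.8,[9,10.5,0],-9],[4.8,[12,14,0],-12],[4.8,[15,17.5,0],-15],[4.8,[18,21,0],-18],[4.8,[21,24.5,0],-20.3],[4.8,[24,28,0],-20.3],[4.8,[26,31,0],-20.3],[4.8,[27.8,33.3,0],-20.3],[4.8,[27.8,33.3,-4],-20.3],[4.8,[27.8,33.3,-8],-20.3],[4.8,[27.8,33.3,-10],-20.3],[4.8,[27.8,33.3,-10],-20.3],[4.8,[27.8,33.3,-10],-20.3]]'
python3 - <<'E'
from rig import ctrl, imaging
import cv2,numpy as np
s=ctrl.read_state(); d=imaging.get_image("wrist"); np.savez("w1.npz",ee=s["ee_pos"],rot=s["eef_rot"],**d); cv2.imwrite("pics/w1.png",d["color"])
print({k:np.round(s[k],4).tolist() for k in("clock","ee_pos","eef_rot","force","grip_width")},d["mtx"],d["tool_from_camera"].round(4),ctrl.tips_ahead)
E
```

```text
clock: 1.35
ee_pos: [0.4844, -0.2554, 0.1056]
eef_rot: [[-0.003, 1.0, -0.015], [0.002, -0.015, -1.0], [-1.0, -0.004, -0.002]]
force: [-0.1, -0.3, 0.8]
grip_width: 0.0481
{'clock': 1.35, 'ee_pos': [0.4844, -0.2554, 0.1056], 'eef_rot': [[-0.0035, 0.9999, -0.0152], [0.0025, -0.0152, -0.9999], [-1.0, -0.0035, -0.0024]], 'force': [-0.1372, -0.2785, 0.8293], 'grip_width': 0.0481} [[371.64829954   0.         315.60673336]
 [  0.         371.64829954 248.68624186]
 [  0.           0.           1.        ]] [[ 5.000e-04 -3.178e-01  9.482e-01 -1.661e-01]
 [ 4.000e-04 -9.482e-01 -3.178e-01  8.190e-02]
 [ 1.000e+00  5.000e-04 -3.000e-04 -1.100e-03]
 [ 0.000e+00  0.000e+00  0.000e+00  1.000e+00]] 0.014
```

View pics/w1.png

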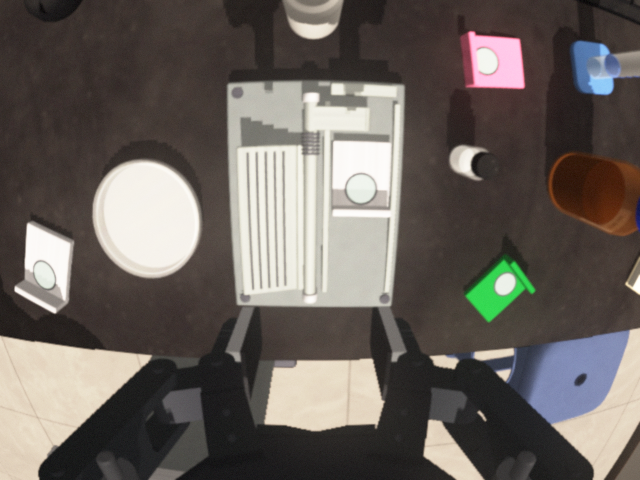

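The wrist picture shows the stage with its corners at about (228,82), (405,85), (393,306) and (236,306). The lip is at (361,212), the pad runs from (240,147) to (300,290), and the two fingertips are at about (250,308) and (382,308).

```bash
cat >> h.py <<'E'
def fray(d,u,v):
    K=d["mtx"];x,y=(u-K[0,2])/K[0,0],(v-K[1,2])/K[1,1];r=np.hypot(x,y)
    return np.array([x/r*np.sin(r),y/r*np.sin(r),np.cos(r)])
def wpx(d,u,v,z):
    T=d["tool_from_camera"];A=d["rot"]
    r=A@T[:3,:3]@fray(d,u,v); c=A@T[:3,3]+d["ee"]
    return c+r*(z-c[2])/r[2]
E
python3 - <<'E'
import numpy as np; from h import *
d=np.load("w1.npz"); g=lambda u,v,z:wpx(d,u,v,z)[:2]
C=np.array([g(*p,.012) for p in((228,82),(405,85),(393,306),(236,306))]);print(C.round(4))
M=np.array([[75,62],[75,-62],[-95,-62],[-95,62]])/1000
m=M.mean(0);c=C.mean(0);U,S,V=np.linalg.svd((M-m).T@(C-c));R=(U@V).T
o=c-R@m;print("o",o.round(4),np.degrees(np.arctan2(R[1,0],R[0,0])).round(2),S.sum()/((M-m)**2).sum())
s=lambda p:(R.T@(p-o)*1000).round(1)
print("front",s(g(361,142,.018)),"lip top rear",s(g(361,216,.03)),"lip L/R",s(g(333,213,.03)),s(g(391,213,.03)))
print("tcp",s(d["ee"][:2]), "pad corners",s(g(240,149,.035)),s(g(247,292,.035)),s(g(300,290,.02)))
# finger points from depth, in tool frame
T=d["tool_from_camera"];Z=d["z_map"]
P=[]
for v in range(285,420,1):
  for u in range(195,440):
    z=Z[v,u]
    if z>0:
      r=fray(d,u,v);p=T[:3,:3]@(r/r[2]*z)+T[:3,3]
      if -.06<p[0]<.03 and abs(p[2])<.07 and abs(p[1])<.03:P.append(p)
P=np.array(P)*1000;print(len(P))
for sg in(1,-1):
  q=P[P[:,2]*sg>0]
  print(sg,"max x",np.percentile(q[:,0],[90,98,100]).round(1)); t=q[q[:,0]>q[:,0].max()-6];print(t.min(0).round(1),t.max(0).round(1))
E
```

```text
[[ 0.6017 -0.195 ]
 [ 0.5977 -0.3176]
 [ 0.4299 -0.3148]
 [ 0.4315 -0.1897]]
o [ 0.5252 -0.2545] -1.35 0.9959290850635383
front [ 32.2 -30.5] lip top rear [-16.7 -30.7] lip L/R [-14.9 -11.9] [-14.2 -51.2]
tcp [-40.7  -1.8] pad corners [28.3 48.4] [-71.5  48.1] [-76.2  10.9]
3745
1 max x [-33.3 -28.9 -25.1]
[-31.1  -9.9  22.5] [-25.1  11.6  29.2]
-1 max x [-33.2 -28.9 -26.1]
[-32.1  -9.8 -31.5] [-26.1  11.7 -24.8]
```

```bash
python3 - <<'E'
import cv2,numpy as np
from h import *
d=np.load("w1.npz");c=d["color"][250:400,190:450].astype(float);c=(255*(c/255)**.45).astype(np.uint8)
cv2.imwrite("pics/f.png",cv2.resize(c,None,fx=3,fy=3,interpolation=cv2.INTER_CUBIC))
T=d["tool_from_camera"]
for u in(245,252,385):
  for v in range(296,345,6):
    z=d["z_map"][v,u];r=fray(d,u,v);p=T[:3,:3]@(r/r[2]*z)+T[:3,3];q=T[:3,:3]@(r*z)+T[:3,3];print(u,v,round(float(z),4),(p*1000).round(1),(q*1000).round(1))
E
```

```text
245 296 0.2856 [ 92.9 -44.  -56.4] [ 86.1 -40.7 -55. ]
245 302 0.2871 [ 92.7 -49.2 -56.8] [ 85.4 -45.5 -55.2]
245 308 0.1497 [-31.9  11.1 -30.2] [-36.   13.3 -29.3]
245 314 0.1452 [-36.8  11.  -29.3] [-41.1  13.3 -28.4]
245 320 0.1415 [-40.8  10.5 -28.7] [-45.4  13.1 -27.7]
245 326 0.1361 [-46.4  11.1 -27.7] [-51.1  13.8 -26.6]
245 332 0.1324 [-50.3  10.8 -27. ] [-55.2  13.8 -25.9]
245 338 0.1286 [-54.3  10.7 -26.3] [-59.5  14.1 -25.2]
245 344 0.124 [-59.   11.2 -25.5] [-64.4  14.8 -24.3]
252 296 0.2874 [ 94.6 -44.7 -51.1] [ 88.6 -41.8 -50. ]
252 302 0.2884 [ 94.  -49.7 -51.4] [ 87.5 -46.4 -50.1]
252 308 0.1502 [-31.5  11.  -27.3] [-35.1  12.9 -26.6]
252 314 0.1432 [-38.5  12.  -26.1] [-42.3  14.1 -25.4]
252 320 0.1416 [-40.7  10.5 -25.9] [-44.8  12.9 -25.1]
252 326 0.1359 [-46.5  11.2 -25. ] [-50.8  13.8 -24.1]
252 332 0.1355 [-47.6   9.2 -24.9] [-52.3  12.1 -24. ]
252 338 0.1361 [-47.8   6.7 -25.1] [-52.9   9.9 -24.1]
252 344 0.1364 [-48.3   4.3 -25.2] [-53.8   7.9 -24.1]
385 296 0.2848 [ 92.2 -43.6  52.9] [ 85.7 -40.4  51.6]
385 302 0.2877 [ 93.3 -49.4  53.6] [ 86.2 -45.8  52.1]
385 308 0.1486 [-32.9  11.7  27.2] [-36.9  13.8  26.3]
385 314 0.1445 [-37.3  11.3  26.5] [-41.5  13.6  25.6]
385 320 0.1407 [-41.5  10.9  25.8] [-45.9  13.5  24.8]
385 326 0.1355 [-46.8  11.4  24.9] [-51.4  14.1  23.9]
385 332 0.1334 [-49.4  10.3  24.5] [-54.4  13.3  23.4]
385 338 0.1273 [-55.4  11.5  23.4] [-60.5  14.7  22.3]
385 344 0.1258 [-57.4  10.2  23.2] [-62.8  13.8  22. ]
```

View pics/f.png

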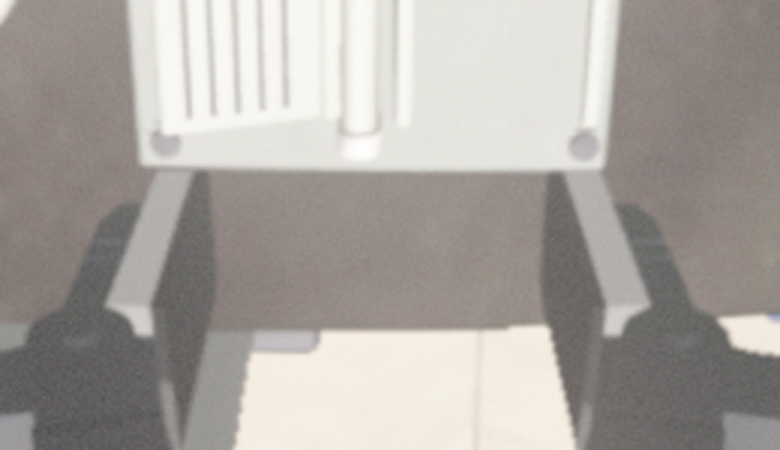

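```bash
python3 -m creep '[[4.8,[0,0,-2.5],0],[4.8,[0,0,-4.5],0],[4.8,[0,0,-4.5],0],[4.8,[0,0,-4.5],0]]'
python3 - <<'E'
from rig import ctrl, imaging
import cv2,numpy as np
d=imaging.get_image("scene"); np.savez("s1.npz",**d)
c=d["color"][170:290,270:430]; c=(255*(c/255.)**.6).astype(np.uint8)
cv2.imwrite("pics/s1.png",cv2.resize(c,None,fx=5,fy=5,interpolation=cv2.INTER_CUBIC))
E
```

```text
clock: 1.73
ee_pos: [0.4862, -0.2573, 0.0636]
eef_rot: [[0.001, 1.0, -0.016], [-0.001, -0.016, -1.0], [-1.0, 0.001, 0.001]]
force: [0.9, 0.5, -0.3]
grip_width: 0.0484
```

View pics/s1.png

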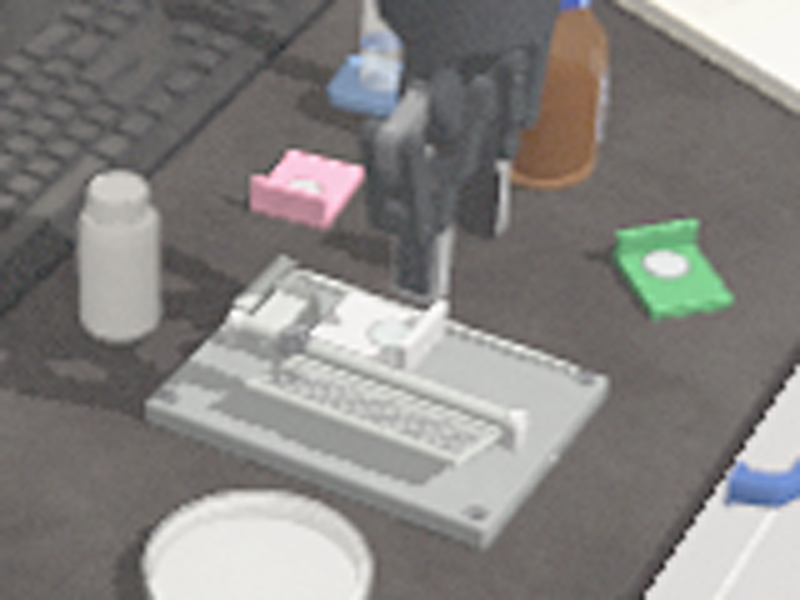

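The scene crop shows both fingertips still well above the stage, at (420,295) and (497,235). I'll solve their height from the ray at the known x, y.

```bash
python3 - <<'E'
import numpy as np; from h import *
d=np.load("s1.npz")
for (u,v),y in(((420,297),-.226),((497,236),-.288)):
  a,b=270+u/5-.4,170+v/5-.4
  print(float(d["z_map"][int(b)-2,int(a)]))
  for z in(.03,.05,.06,.07,.08,.09,.10): print(z,px2w(d,a,b,z).round(3),"want",.486,y)
E
```

```text
1.2180590629577637
0.03 [ 0.521 -0.309  0.03 ] want 0.486 -0.226
0.05 [ 0.51  -0.284  0.05 ] want 0.486 -0.226
0.06 [ 0.504 -0.271  0.06 ] want 0.486 -0.226
0.07 [ 0.498 -0.259  0.07 ] want 0.486 -0.226
0.08 [ 0.493 -0.246  0.08 ] want 0.486 -0.226
0.09 [ 0.487 -0.234  0.09 ] want 0.486 -0.226
0.1 [ 0.482 -0.221  0.1  ] want 0.486 -0.226
1.2567164897918701
0.03 [ 0.511 -0.371  0.03 ] want 0.486 -0.288
0.05 [ 0.5   -0.344  0.05 ] want 0.486 -0.288
0.06 [ 0.494 -0.331  0.06 ] want 0.486 -0.288
0.07 [ 0.489 -0.318  0.07 ] want 0.486 -0.288
0.08 [ 0.483 -0.304  0.08 ] want 0.486 -0.288
0.09 [ 0.478 -0.291  0.09 ] want 0.486 -0.288
0.1 [ 0.472 -0.278  0.1  ] want 0.486 -0.288
```

Both cameras agree that at this opening the tips stand about 30 mm *above* the TCP, not 14 mm ahead of it. I'll descend on that basis and let the force show the contact.

```bash
python3 -m creep '[[4.8,[0,0,-3],0],[4.8,[0,0,-5],0],[4.8,[0,0,-5.6],0],[4.8,[0,0,-5.6],0],[4.8,[0,0,-5.6],0]]'
python3 -m creep '[[4.8,[0,0,-0.2],0],[4.8,[0,0,-0.4],0],[4.8,[0,0,-0.4],0],[4.8,[0,0,-0.4],0]]'
python3 -m creep '[[4.8,[0,0,-0.2],0],[4.8,[0,0,-0.4],0],[4.8,[0,0,-0.4],0],[4.8,[0,0,-0.4],0]]'
python3 - <<'E'
from rig import ctrl, imaging
import cv2,numpy as np
s=ctrl.read_state(); d=imaging.get_image("wrist"); np.savez("w2.npz",ee=s["ee_pos"],rot=s["eef_rot"],**d)
c=d["color"][200:400,200:440].astype(float); c=(255*(c/255)**.5).astype(np.uint8)
cv2.imwrite("pics/w2.png",cv2.resize(c,None,fx=3,fy=3,interpolation=cv2.INTER_CUBIC));print(s["force"],s["ee_pos"])
E
```

```text
clock: 2.2
ee_pos: [0.4869, -0.2574, 0.0079]
eef_rot: [[0.002, 1.0, -0.016], [-0.001, -0.016, -1.0], [-1.0, 0.002, 0.001]]
force: [0.4, 0.9, -0.3]
grip_width: 0.048
clock: 2.53
ee_pos: [0.4861, -0.2567, 0.0029]
eef_rot: [[0.001, 1.0, -0.015], [-0.001, -0.015, -1.0], [-1.0, 0.001, 0.001]]
force: [-0.4, -0.3, 0.2]
grip_width: 0.0482
clock: 2.87
ee_pos: [0.4862, -0.2567, -0.001]
eef_rot: [[0.001, 1.0, -0.016], [-0.0, -0.016, -1.0], [-1.0, 0.001, 0.0]]
force: [-0.9, 0.1, 6.6]
grip_width: 0.048
[-0.87762407  0.05648583  6.64318378] [ 0.48620671 -0.25672627 -0.0009991 ]
```

View pics/w2.png

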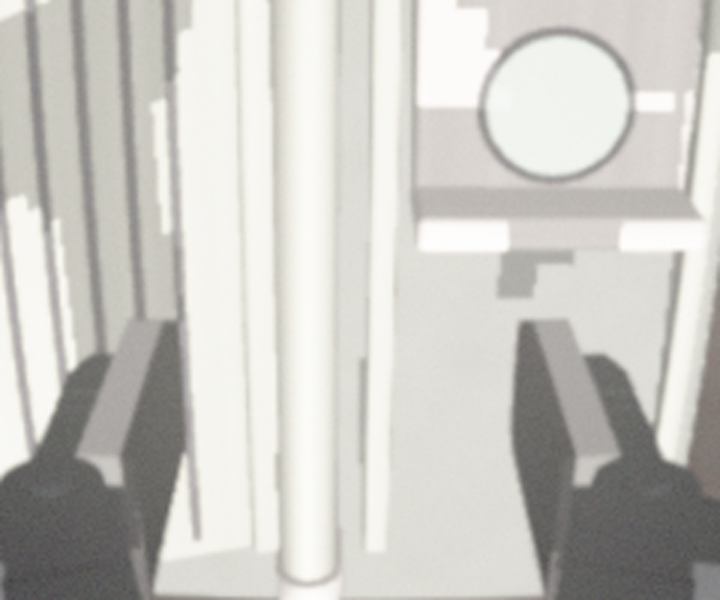

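The wrist crop shows the left tip on the pad at (150,330) with about 6.6 N on it. The right tip is at (545,330), inside the lane and behind the lip (415–705, v≈235) with clearance. Next I press further.

```bash
python3 -m creep '[[4.8,[0,0,-0.2],0],[4.8,[0,0,-0.4],0],[4.8,[0,0,-0.6],0],[4.8,[0,0,-0.6],0],[4.8,[0,0,-0.6],0]]'
python3 -m creep '[[4.8,[0,0,-0.15],0],[4.8,[0,0,-0.25],0],[4.8,[0,0,-0.25],0],[4.8,[0,0,-0.25],0]]'
```

```text
clock: 3.33
ee_pos: [0.4862, -0.2567, -0.0064]
eef_rot: [[0.0, 1.0, -0.015], [0.0, -0.015, -1.0], [-1.0, 0.0, -0.0]]
force: [-2.1, 1.0, 10.1]
grip_width: 0.0481
clock: 3.67
ee_pos: [0.4862, -0.257, -0.0083]
eef_rot: [[-0.0, 1.0, -0.015], [-0.0, -0.015, -1.0], [-1.0, -0.0, 0.0]]
force: [-2.3, 1.8, 11.2]
grip_width: 0.048
```

```bash
python3 -m creep '[[4.8,[0,0,-0.1],0],[4.8,[0,0,-0.15],0],[4.8,[0,0,-0.15],0],[4.8,[0,0,-0.15],0]]'
python3 - <<'E'
from rig import ctrl, imaging
import numpy as np; from h import *
s=ctrl.read_state(); d=imaging.get_image("wrist"); d=dict(d,ee=s["ee_pos"],rot=s["eef_rot"]); np.savez("w3.npz",**d)
import cv2
c=d["color"][20:400,200:440].astype(float); c=(255*(c/255)**.7).astype(np.uint8)
cv2.imwrite("pics/w3.png",cv2.resize(c,None,fx=1.57,fy=1.57,interpolation=cv2.INTER_CUBIC))
# height map in stage coords: nose top region and pad
o=np.array([.5254,-.2549]);a=np.radians(-1.1);R=np.array([[np.cos(a),-np.sin(a)],[np.sin(a),np.cos(a)]])
T=d["tool_from_camera"]
for f in("w1.npz","w3.npz"):
  d=np.load(f);vv,uu=np.mgrid[0:400:2,150:480:2];P=[]
  for u,v in zip(uu.ravel(),vv.ravel()):
    z=d["z_map"][v,u]
    if z>0:
      r=fray(d,u,v);p=d["rot"]@(T[:3,:3]@(r/r[2]*z)+T[:3,3])+d["ee"];P.append([*(R.T@(p[:2]-o)),p[2]])
  P=np.array(P)*1000
  b=lambda x0,x1,y0,y1:np.median(P[(P[:,0]>x0)&(P[:,0]<x1)&(P[:,1]>y0)&(P[:,1]<y1)][:,2]).round(1)
  print(f,"nose top",b(42,54,-36,-28),"pad y25-35",b(-20,20,27,33),"pad outer",b(-20,20,44,48),"pad inner",b(-20,20,14,18),"plate",b(-90,-70,-55,-40))
E
```

```text
clock: 4.0
ee_pos: [0.4863, -0.2572, -0.009]
eef_rot: [[-0.0, 1.0, -0.015], [-0.0, -0.015, -1.0], [-1.0, -0.0, 0.0]]
force: [-6.0, 1.8, 16.5]
grip_width: 0.048
w1.npz nose top 25.9 pad y25-35 26.1 pad outer 31.8 pad inner 21.2 plate 11.6
w3.npz nose top 33.4 pad y25-35 17.6 pad outer 17.7 pad inner 17.5 plate nan
  return _methods._mean(a, axis=axis, dtype=dtype,
  ret = ret.dtype.type(ret / rcount)
```

View pics/w3.png

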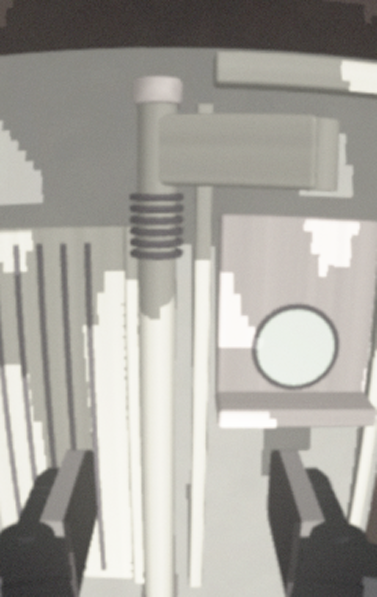

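The picture and depth show the pad level at about 17.6 mm, so it is right down on its stop. The nose is raised by about 7.5 mm on its top face, and the lane ahead is clear. I'll ease off 0.5 mm and start the push.

```bash
python3 -m creep '[[4.8,[0,0,0.05],0],[4.8,[0.3,0,0.05],0],[4.8,[0.6,-0.01,0.05],0],[4.8,[0.9,-0.02,0.05],0],[4.8,[1.1,-0.02,0.05],0],[4.8,[1.3,-0.02,0.05],0],[4.8,[1.5,-0.03,0.05],0],[4.8,[1.7,-0.03,0.05],0],[4.8,[1.9,-0.03,0.05],0],[4.8,[2.1,-0.04,0.05],0],[4.8,[2.3,-0.04,0.05],0],[4.8,[2.5,-0.05,0.05],0],[4.8,[2.5,-0.05,0.05],0]]'
python3 - <<'E'
from rig import ctrl, imaging
import numpy as np,cv2
s=ctrl.read_state(); d=imaging.get_image("wrist")
c=d["color"][20:400,200:440].astype(float); c=(255*(c/255)**.7).astype(np.uint8)
cv2.imwrite("pics/w4.png",cv2.resize(c,None,fx=1.57,fy=1.57,interpolation=cv2.INTER_CUBIC))
E
```

```text
clock: 5.13
ee_pos: [0.5065, -0.2572, -0.009]
eef_rot: [[-0.011, 1.0, -0.012], [0.002, -0.012, -1.0], [-1.0, -0.011, -0.002]]
force: [-16.0, 0.2, 22.4]
grip_width: 0.0481
```

View pics/w4.png

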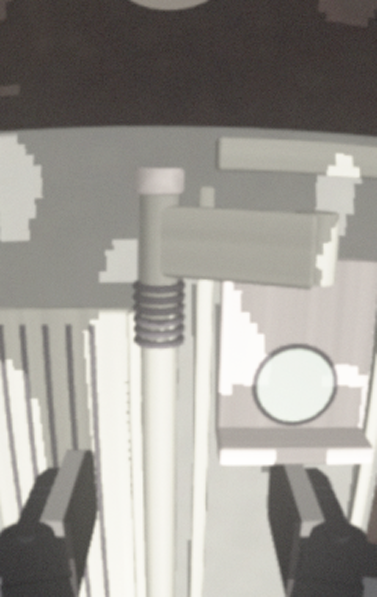

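The carrier is starting under the nose, with the lip at (295,440) and the tip just behind it. The pad load has grown to 22 N and drags on the finger, so I'll ease it slightly and keep going.

```bash
python3 -m creep '[[4.8,[0,0,0.08],0],[4.8,[0,0,0.08],0],[4.8,[0.2,0,0.08],0],[4.8,[0.4,-0.01,0.08],0],[4.8,[0.6,-0.01,0.08],0],[4.8,[0.8,-0.02,0.08],0],[4.8,[0.8,-0.02,0.08],0]]'
```

```text
clock: 5.77
ee_pos: [0.5148, -0.2572, -0.0089]
eef_rot: [[-0.01, 1.0, -0.013], [0.002, -0.013, -1.0], [-1.0, -0.01, -0.002]]
force: [-12.0, 0.7, 18.6]
grip_width: 0.0478
```

```bash
python3 -m creep '[[4.8,[0,0,0.06],0],[4.8,[0.2,0,0.06],0],[4.8,[0.4,-0.01,0.06],0],[4.8,[0.6,-0.01,0.06],0],[4.8,[0.8,-0.02,0.06],0],[4.8,[1.0,-0.02,0.06],0],[4.8,[1.0,-0.02,0.06],0]]'
python3 -m creep '[[4.8,[0.1,0,0],0],[4.8,[0.2,0,0],0],[4.8,[0.2,0,0],0]]'
```

```text
clock: 6.35
ee_pos: [0.5255, -0.2573, -0.0088]
eef_rot: [[-0.008, 1.0, -0.013], [0.002, -0.013, -1.0], [-1.0, -0.008, -0.001]]
force: [-9.3, 0.4, 14.1]
grip_width: 0.048
clock: 6.6
ee_pos: [0.5255, -0.2572, -0.0089]
eef_rot: [[-0.013, 1.0, -0.012], [0.002, -0.012, -1.0], [-1.0, -0.013, -0.002]]
force: [-14.0, -0.9, 17.1]
grip_width: 0.0481
```

```bash
python3 -m creep '[[4.8,[0.1,0,0.03],0],[4.8,[0.2,0,0.03],0],[4.8,[0.2,0,0.03],0]]'
python3 - <<'E'
from rig import ctrl, imaging
import numpy as np,cv2; from h import *
s=ctrl.read_state(); d=imaging.get_image("wrist"); d=dict(d,ee=s["ee_pos"],rot=s["eef_rot"]); np.savez("w5.npz",**d)
c=d["color"][120:360,280:480].astype(float); c=(255*(c/255)**.7).astype(np.uint8)
cv2.imwrite("pics/w5.png",cv2.resize(c,None,fx=2.5,fy=2.5,interpolation=cv2.INTER_CUBIC))
E
```

```text
clock: 6.85
ee_pos: [0.5272, -0.2572, -0.0088]
eef_rot: [[-0.013, 1.0, -0.014], [0.002, -0.014, -1.0], [-1.0, -0.013, -0.002]]
force: [-15.3, -0.8, 16.1]
grip_width: 0.0481
```

View pics/w5.png

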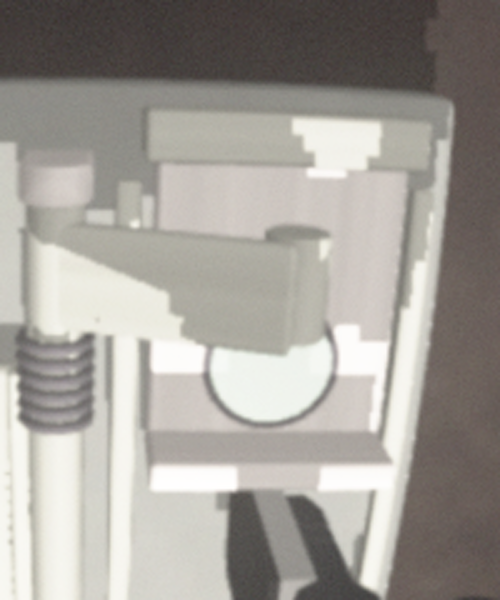

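The picture shows the carrier under the raised nose and meeting the stop block at v≈165, though the block hides the front edge itself. I'll check the lip and window positions and push a little more.

```bash
python3 - <<'E'
import numpy as np; from h import *
d=np.load("w5.npz"); o=np.array([.5254,-.2549]);a=np.radians(-1.1);R=np.array([[np.cos(a),-np.sin(a)],[np.sin(a),np.cos(a)]])
g=lambda u,v,z:(R.T@(wpx(d,280+u/2.5,120+v/2.5,z)[:2]-o)*1000).round(1)
print("lip top front",g(270,462,.03),"lip top rear",g(270,490,.03),"stop top front edge",g(290,110,.0225),"stop rear edge",g(290,162,.0225),"stop rear if z 30",g(290,162,.03),"nose front",g(180,228,.033))
E
python3 -m creep '[[4.8,[0.1,0,0.02],0],[4.8,[0.2,0,0.02],0],[4.8,[0.2,0,0.02],0]]'
python3 -m creep '[[4.8,[0.1,0,0.02],0],[4.8,[0.2,0,0.02],0],[4.8,[0.2,0,0.02],0]]'
```

```text
lip top front [ 18.9 -29.2] lip top rear [ 13.9 -29.7] stop top front edge [ 72.  -30.1] stop rear edge [ 64.2 -30.5] stop rear if z 30 [ 65.5 -28.8] nose front [ 56.4 -13.4]
clock: 7.15
ee_pos: [0.5271, -0.2572, -0.0088]
eef_rot: [[-0.017, 1.0, -0.013], [0.003, -0.013, -1.0], [-1.0, -0.017, -0.003]]
force: [-18.8, -1.2, 19.3]
grip_width: 0.0479
clock: 7.4
ee_pos: [0.5271, -0.2571, -0.0088]
eef_rot: [[-0.022, 1.0, -0.013], [0.004, -0.013, -1.0], [-1.0, -0.022, -0.003]]
force: [-24.4, -2.2, 21.8]
grip_width: 0.048
```

The lip rear face is at stage x 13.9 (home is 14), and the force rises without motion, so the carrier is seated. I'll back the pusher off with the pad still held, then let the pad up slowly.

```bash
python3 -m creep '[[4.8,[-0.4,0,0],0],[4.8,[-0.8,0,0],0],[4.8,[-1.2,0.01,0],0],[4.8,[-1.6,0.02,0],0],[4.8,[-1.6,0.02,0],0]]'
python3 -m creep '[[4.8,[0,0,0.15],0],[4.8,[0,0,0.3],0],[4.8,[0,0,0.45],0],[4.8,[0,0,0.6],0],[4.8,[0,0,0.8],0],[4.8,[0,0,1.0],0],[4.8,[0,0,1.2],0],[4.8,[0,0,1.5],0],[4.8,[0,0,2.5],0],[4.8,[0,0,4.5],0],[4.8,[0,0,7.5],0],[4.8,[0,0,10],0],[4.8,[0,0,10],0],[4.8,[0,0,10],0]]'
python3 - <<'E'
from rig import ctrl, imaging
import numpy as np,cv2; from h import *
s=ctrl.read_state(); d=imaging.get_image("wrist"); d=dict(d,ee=s["ee_pos"],rot=s["eef_rot"]); np.savez("w6.npz",**d)
e=imaging.get_image("scene")["color"][200:280,290:390]
c=d["color"][60:400,150:480]
e=cv2.resize(e,None,fx=4,fy=4,interpolation=cv2.INTER_CUBIC); c=cv2.resize(c,(388,400))
e=np.vstack([e,np.zeros((80,400,3),np.uint8)]); cv2.imwrite("pics/w6.png",np.hstack([c,e]))
o=np.array([.5254,-.2549]);a=np.radians(-1.1);R=np.array([[np.cos(a),-np.sin(a)],[np.sin(a),np.cos(a)]]);T=d["tool_from_camera"]
P=[]
for v in range(20,400):
  for u in range(150,480,2):
    z=d["z_map"][v,u]
    if z>0:
      r=fray(d,u,v);p=d["rot"]@(T[:3,:3]@(r/r[2]*z)+T[:3,3])+d["ee"];P.append([*(R.T@(p[:2]-o)),p[2]])
P=np.array(P)*1000
b=lambda x0,x1,y0,y1:P[(P[:,0]>x0)&(P[:,0]<x1)&(P[:,1]>y0)&(P[:,1]<y1)]
print("nose top",np.median(b(42,54,-36,-28)[:,2]),"pad",[np.median(b(-20,20,*y)[:,2]) for y in((14,18),(27,33),(44,48))])
L=b(-30,30,-45,-20);L=L[L[:,2]>26];print("lip top x",np.percentile(L[:,0],[2,50,98]),"z",np.median(L[:,2]))
q=b(-30,63,-50,-45);q=q[(q[:,2]>15)];print("plate x range",np.percentile(q[:,0],[1,99]),"z",np.median(q[:,2]),"front z",np.median(b(58,62,-45,-20)[:,2]))
E
```

```text
clock: 7.82
ee_pos: [0.5248, -0.2583, -0.0059]
eef_rot: [[0.009, 1.0, -0.018], [-0.002, -0.018, -1.0], [-1.0, 0.009, 0.002]]
force: [2.3, 1.8, 9.1]
grip_width: 0.0482
clock: 8.98
ee_pos: [0.5227, -0.2585, 0.0942]
eef_rot: [[0.005, 1.0, -0.015], [-0.003, -0.015, -1.0], [-1.0, 0.005, 0.003]]
force: [-0.9, 0.0, 0.1]
grip_width: 0.0482
nose top 27.353571395868048 pad [np.float64(19.775096657189266), np.float64(149.3853581560826), np.float64(170.74319740237996)]
lip top x [-10.64529334   8.27332497  17.09194397] z 158.2128888777731
plate x range [ 0.97032494 61.68475778] z 170.65797185660784 front z 17.44212281399844
```

View pics/w6.png

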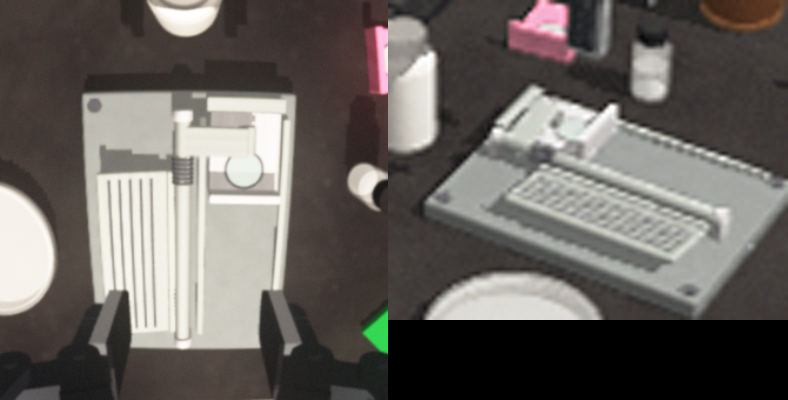

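The final picture shows the clip closed on the carrier: nose bar on the plate at (220,140), lip at (245,200), and the front at the stop. The pad is part-raised and nobody is touching it. One last number for the lip, then I hand in.

```bash
python3 - <<'E'
import numpy as np; from h import *
from rig import ctrl
d=np.load("w6.npz"); o=np.array([.5254,-.2549]);a=np.radians(-1.1);R=np.array([[np.cos(a),-np.sin(a)],[np.sin(a),np.cos(a)]])
x=R.T@(wpx(d,358,233.4,.03)[:2]-o)*1000; print("lip rear",x.round(1))
x2=R.T@(wpx(d,150+244*.85,60+170*.85,.018)[:2]-o)*1000;print("window",x2.round(1))
if x[0]>11.5: print(ctrl.finish_job())
E
```

```text
lip rear [ 12.9 -30.1]
window [ 29.6 -30.4]
the job is handed in; nothing more can be done
None
```

The carrier is pushed home against the end stop and the clip is closed on it. The job was handed in at about 9 s, with the gripper clear above the stage; no verdict was reported.

I pressed the clip pad right down with one fingertip. Holding it there, I pushed the carrier by its lip under the nose until the force rose without further motion. Then I backed the pusher off and let the pad up.

**Checks that agreed**
- **Pad right down:** it measured level at 17.6 mm before the push.
- **Carrier home:** at the end of the push the lip's rear face read stage x = 13.9 mm (home is 14). A last, coarser look after letting go read 12.9 mm, within the picture's accuracy.
- **Clip on the carrier:** the nose's top face read 25.9 mm at rest, 33.4 mm with the pad down and 27.4 mm at the end, so it sits between the two. In the picture it rests on the plate.
- **Forces:** the highest readings on the tool at the end of each move were about 24 N along the push and 22 N downward. After the release they were about zero.
- **Bystanders:** no move came near them. In the last pictures the ones in view stood in place; I did not measure them again.

**Checks that disagreed or failed**
- **Fingertip position:** both cameras put the fingertips about 30 mm behind the tool point, not 14 mm ahead as stated. I went by the cameras, and contact with the pad came at the height they predicted.
- **Pad during the back-off:** while I drew the pusher back, the pad rose about 3 mm earlier than intended. The carrier was already seated by then.
- **Final depth samples:** some of the last automatic depth readings for the pad, lip and plate picked up the fingers instead, so I ignored them.

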